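# Slide a pen blank along the fence to the length stop

## Robot

A 7-joint arm with a two-finger parallel gripper is mounted at the origin on the work surface. World frame = base frame: x ahead of the robot, y to its left, z up, the work surface at z = 0. Lengths are in m, angles in rad, forces in N, time in s.
With the tool pointing down it reaches from about 0.425 to 0.925 m from the base axis. Payload 6.8 kg.
Tool frame: the origin (TCP) lies midway between the tips of the shut fingers; the grasp point (between the pads) lies 19 mm behind it; z points along the fingers, y is the line along which they close (so a half turn about z gives the same grasp; the last joint's range is limited). The gripper opens to 85 mm and grips with 20 to 120 N. Pads are 22 mm wide; open, the fingers measure 114 mm over their backs; the gripper's body (76 mm by 85 mm) begins 54 mm behind the grasp point. The pads swing forward as they close: fully open they stand 13 mm farther back than shut.
Start: joints at [1.12, 0.477, 0.022, 1.555, -0.011, 1.109, -0.083], TCP at [0.227, -0.636, 0.231] pointing down, gripper open.
Joint ranges: [-2.96, 2.96], [-0.34, 2.1], [-1.41, 1.46], [0.24, 2.44], [-1.37, 4.51], [0.17, 1.92], [-2.96, 2.96]. Speed limits (rad/s): [2.39, 2.39, 3.14, 3.14, 3.14, 3.14, 3.14].

## Interface

Orientations are given as a unit quaternion [w, x, y, z].
In Python, from station import readout, imaging, hand_in gives the robot as it stands.
- The arm moves only by the tool drive_tool, never from a script. Its argument "series" is a list of rows, each a list of 5 numbers: the shift along the tool's x, y, z in cm, then the turn about the tool's z in degrees, then the closure, from -1 (fully open) to 1 (shut). A call has 1 to 8 rows; each row shifts and turns the commanded pose from where the row before left it, along the tool's axes as they then stand; what a row does not reach is not made up. A row lasts 1/10 s, in which the tool goes at most 50 mm and 8.59 degrees, less where a joint would pass 70% of its speed; a pose out of reach is approached as far as the arm can. A call with a gripper value outside its range is refused whole. The fingers move at their own pace and stop on an object; "squeeze" is the grip in N (left out, the last holds). Time passes only in rows, so rows that do not move let the fingers close. It gives the time, the measured TCP pose, the force, the opening and the grip force at its end, in the units of the state.
- readout.get_obs(): the state, without advancing time (a new reading comes with each control period).
- imaging.read_camera(name): name is "scene" or "side" or "wrist"; returns the picture (420x560x3 uint8, red, green, blue); there is no depth.
- imaging.camera_model(name): a dict with "vfov" (degrees; the focal length in pixels is half the picture's height over the tangent of half this angle, whatever the lens; pixels are square), "cx", "cy" (the principal point, pixels), "xyz" and "orientation" of the camera in the world. Camera axes: x right, y down, z forward; pixel columns grow to the right and rows downward; lengths in m; the calibration is good to about 2 mm. A picture is of the moment at which its call begins: read the wrist's pose just before it. camera_model takes no time and is no camera call; for the wrist camera it gives the pose at the moment of the call.
- hand_in(): hands the job in; it is judged then, once.
Trained networks look in the newest picture that a camera, given by its name, has taken for a name from the list of things; names that differ only in an ending like _2 or _b are one class to them, and where a whole thing is asked for, a point or a joint stands for the part that bears it (a point fixed in the world has none). Each returns a list of dicts, best first, with "conf" (0 to 1); they miss things now and then, are a little off and sometimes report something else, mostly with a low value. They report only what shows in the picture. A call takes as long as a camera call. They do not tell look-alikes from the thing itself.
- imaging.cut_out(thing, camera): "mask" (420x560 bool, what is visible of it) and "centre" ([column, row] in pixels, amid what is visible of it).
The state is a dict: "t": time; "q": joint angles; "joint_vel": joint speeds; "joint_torque": joint torques, N m; "eef_pos": TCP position; "tool_rot": TCP orientation; "contact_force": force on the tool from outside, world axes, zero at the start; "torque": the same for the moment, N m; "gripper_width": opening from 0.0 (shut) to 1.0 (fully open); "grasp_force": force on a finger pad.
Only numpy, scipy, OpenCV 4.12 (cv2) and the standard library are available. Lean on these libraries where they do the work, as an engineer would, in place of code of your own. Each camera call takes 0.05 s, during which the arm holds its last target. There are 200 camera calls.

## Task

Set the dark pen blank on the sawing board ready for the saw: with the fingertips, push it square up against the fence where it lies, then keep it against the fence and slide it steadily along until its end butts against the black length stop. Leave it lying flat in that corner, tight to both, and take the hand away. Only push or drag it, never pick it up or flick it, and leave the glue bottle, the block of brass tubes, the saw and the spare blank where they are.

Things in the scene. Friction and masses are not known exactly. Their poses are not given: they have to be found in the camera images.
- blank: Dark brown pen blank, 19 x 125 x 19 mm, about 30 g, lying loose on the sawing board. Origin: centre of its underside; y runs along its length, within 0.45 rad of the stop's y at the start; z up. It starts with its middle 50 to 90 mm from the fence and its end over 85 mm short of the stop. It slides easily on board, fence and stop (friction about 0.35).
- stop: Fixed length stop: black block with a bracket over the fence and a red star knob. Origin: the pocket's inner corner, between fence, stop and board. x points into the fence (its face is x = 0, the board at negative x); y along the fence (stop face y = 0, the blank at negative y); z up. Block: x -30 to 0, y 0 to 28, 36 mm high; knob top 51 mm. Blank in place: origin at (-9.5, -62.5, 0) mm.
- board: Sawing board, screwed to the bench: pale plywood base 210 x 420 x 18 mm (x, y, z) with a wooden fence 35 mm deep and 28 mm high above the base along its far side. Origin: centre of its underside, on the bench; axes parallel to the stop's. Fence face at x = +60 mm, near edge at x = -105 mm, top of the base at z = 18 mm. A thin saw slot crosses the fence at y = +60 mm.
- glue: Small white glue bottle with a red cap, standing on the bench beside one end of the board; 32 mm in diameter, 95 mm high. Origin: centre of its underside. Leave it alone.
- tubes: Dark wooden block 50 x 90 x 28 mm with brass tubes standing in it, 64 mm high overall, on the bench beside the other end of the board. Origin: centre of its underside. Leave it alone.
- saw: Back saw lying flat on the bench along x, beyond the stop's end of the board; steel blade with brass back, wooden handle to -x; about 360 x 130 mm, 22 mm high. Origin: at bench height, under the brass back, 60 mm from the blade's handle end. Leave it alone.
- spare: Spare pen blank of yellow timber, 19 x 125 x 19 mm, lying on the bench behind the fence. Origin: centre of its underside. Leave it alone.
There are look-alikes about, which are no part of the job. Of the things like the blank, leave any that is green or red; of the rest the smaller one is meant.

How it is judged:
On the way:
1. the blank lies flat along the fence (within 2 mm and 2 degrees), its end still 60 mm or more short of the stop (x of blank in the frame of stop above -0.0115 m and angle between the y axis of blank and the y axis of stop, either way round below 0.035 rad and y of blank in the frame of stop below -0.1225 m), for 0.1 s.
At the end, for the whole second after the job is handed in: The blank lies flat and still on the board in the corner: its side within 2 mm of the fence and parallel to it within 2 degrees, its end within 2 mm of the stop; glue, tubes, saw and spare blank within 15 mm of where they stood (x of blank in the frame of stop between -0.0115 and -0.0075 m and angle between the y axis of blank and the y axis of stop, either way round below 0.035 rad and y of blank in the frame of stop between -0.0645 and -0.0605 m and z of blank in the frame of stop between -0.002 and 0.002 m and angle between blank's own z axis and vertical below 0.04 rad and linear speed of blank below 0.01 m/s and distance of each of glue, tubes, saw, spare from where it was at the start of the episode below 0.015 m); the robot touches nothing.
It fails at once if the blank is picked up or tipped (more than 6 mm off the board, or 9 degrees) (z of blank in the frame of stop above 0.006 m or angle between blank's own z axis and vertical above 0.16 rad).
It fails at once if the blank comes within 60 mm of the stop while it is off the fence (more than 5 mm away or 7 degrees askew) (y of blank in the frame of stop above -0.1225 m and (x of blank in the frame of stop below -0.0145 m or angle between the y axis of blank and the y axis of stop, either way round above 0.12 rad)).
It fails at once if the blank is flicked (faster than 0.5 m/s) (linear speed of blank above 0.5 m/s).
It fails at once if the glue bottle, tube block, saw or spare blank is moved more than 15 mm or knocked over (distance of any of glue, tubes, saw, spare from where it was at the start of the episode above 0.015 m or angle between any of glue, tubes, saw, spare's own z axis and vertical above 0.3 rad).
It also fails if it takes over 45 s, if anything falls off the work surface, if the arm or the gripper's body presses on something with over 40 N, if the wrist force passes 120 N, or if a joint passes its speed limit or range.

## Working session

There is one attempt and no reset: what is moved stays moved. The work goes in short steps, Python scripts to look and compute and a tool call to move; the robot and the scene stay as the last step left them, time stands still between calls to the robot, and variables do not carry over. Pictures are saved under pics/ and viewed, at most 11 in all, crops included, and the job is handed in when it is done.

Besides the shell and the picture viewer there is one more tool, called after "Emit:" as a command line: name --pt "numbers of a row" for each row, then --argument value for the rest. drive_tool: Moves the arm, as the interface text tells. Its arguments: {"type":"object","properties":{"series":{"type":"array"},"squeeze":{"type":"number"}},"required":["series"]}

```bash
mkdir -p pics; cat > h.py <<'E'
import numpy as np, cv2
from scipy.spatial.transform import Rotation as R
from station import readout, imaging, hand_in
def rot(q): return R.from_quat([q[1],q[2],q[3],q[0]]).as_matrix()
def cam(n):
    m=imaging.camera_model(n); f=210/np.tan(np.radians(m["vfov"]/2))
    return m,f,rot(m["orientation"]),np.array(m["xyz"])
def ray(n,px,z,c=None):
    m,f,A,p=c or cam(n); px=np.atleast_2d(px).astype(float)
    d=np.c_[(px[:,0]-m["cx"])/f,(px[:,1]-m["cy"])/f,np.ones(len(px))]@A.T
    return p+d*((z-p[2])/d[:,2])[:,None]
def proj(n,P,c=None):
    m,f,A,p=c or cam(n); v=(np.atleast_2d(P)-p)@A
    return np.c_[m["cx"]+f*v[:,0]/v[:,2],m["cy"]+f*v[:,1]/v[:,2]]
def save(n,fn): 
    im=imaging.read_camera(n); cv2.imwrite("pics/"+fn,im[:,:,::-1]); return im
E
python3 - <<'E'
from h import *
for n in("scene","side"):
    save(n,n+".png"); c=cam(n); print(n,c[0])
    for t in("blank","stop","board","glue","tubes","saw","spare"):
        for d in imaging.cut_out(t,n)[:4]:
            z={"blank":.037,"stop":.05}.get(t,.02)
            r=cv2.minAreaRect(np.argwhere(d["mask"])[:,::-1].astype(np.float32))
            print(t,round(d["conf"],2),np.round(d["centre"]),d["mask"].sum(),np.round(ray(n,d["centre"],z,c)[0],3),np.round(ray(n,cv2.boxPoints(r),z,c)[:,:2],3).tolist() if t=="blank" else "")
o=readout.get_obs();print(o)
E
```

```text
scene {'vfov': 47.4316875925457, 'cx': 283.2174471823512, 'cy': 202.22517999587163, 'xyz': array([1.43427838, 0.62046699, 0.8345653 ]), 'orientation': array([-0.20964425,  0.39435376,  0.80219898, -0.39624638])}
blank 0.86 [191. 144.] 464 [ 0.502 -0.44   0.037] [[0.572, -0.477], [0.523, -0.525], [0.448, -0.365], [0.498, -0.323]]
blank 0.7 [255. 188.] 278 [ 0.566 -0.111  0.037] [[0.556, -0.16], [0.52, -0.173], [0.549, -0.038], [0.583, -0.029]]
blank 0.68 [186. 226.] 851 [ 0.809 -0.142  0.037] [[0.881, -0.198], [0.84, -0.239], [0.76, -0.082], [0.803, -0.048]]
blank 0.64 [285. 155.] 165 [ 0.361 -0.155  0.037] [[0.417, -0.132], [0.289, -0.208], [0.282, -0.182], [0.41, -0.109]]
stop 0.72 [315. 217.] 246 [0.582 0.108 0.05 ] 
board 0.57 [287. 204.] 6751 [ 0.552 -0.006  0.02 ] 
glue 0.58 [213. 161.] 214 [ 0.516 -0.328  0.02 ] 
tubes 0.57 [383. 224.] 724 [0.462 0.25  0.02 ] 
saw 0.93 [407. 251.] 2802 [0.519 0.349 0.02 ] 
saw 0.24 [289. 204.] 6556 [ 0.547 -0.002  0.02 ] 
spare 0.73 [268. 244.] 445 [0.717 0.055 0.02 ] 
side {'vfov': 43.12169054080536, 'cx': 276.27788461634174, 'cy': 208.0588181
[... 994 characters left out ...]
97,  0.02239542,  1.55537608, -0.0114876 ,
        1.10930616, -0.08312594]), 'joint_vel': array([ 4.52039019e-04,  8.88504788e-04, -1.05789641e-04,  1.68495897e-03,
        8.17946049e-04, -1.51107905e-05,  1.96342647e-03]), 'joint_torque': array([-2.05160919e-03, -5.96278524e+01,  1.60591118e+00, -2.81540519e+01,
        1.25665133e-02,  1.46984454e-03,  1.99776741e-05]), 'eef_pos': array([ 0.22689605, -0.63575216,  0.23132333]), 'tool_rot': array([2.21471125e-05, 9.85350748e-01, 1.70540032e-01, 8.24926539e-06]), 'contact_force': array([-0.1528919 ,  0.66688274, -0.64888945]), 'torque': array([-0.0388321 , -0.02206437, -0.00439879]), 'grasp_force': 0.0, 'gripper_width': 1.0007789025872729}
```

View pics/scene.png

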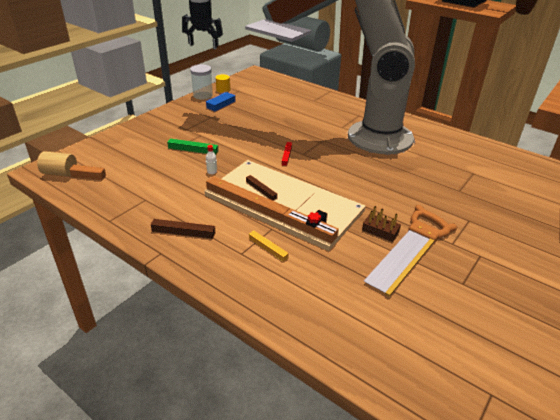

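View pics/side.png

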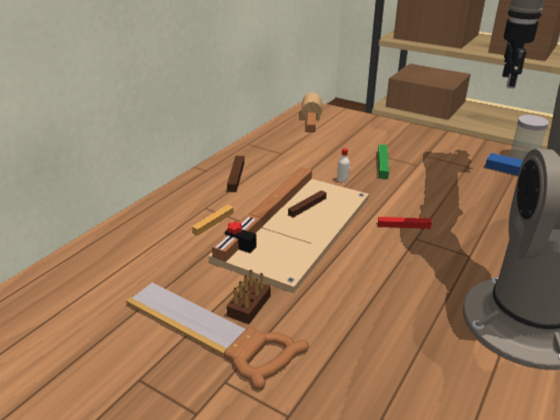

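The dark blank on the board is at about (261,187) in scene and (308,203) in side. The stop is at (315,217) in scene. The larger dark bar beside the fence, and the green and red ones, are look-alikes. I'll move above the board.

Emit:
drive_tool --pt "3.3 -3.1 -1 0 -1" --pt "3.3 -3.1 -1 0 -1" --pt "3.3 -3.1 -1 0 -1" --pt "3.3 -3.1 -1 0 -1" --pt "3.3 -3.1 -1 0 -1" --pt "3.3 -3.1 -1 0 -1" --pt "3.3 -3.1 -1 0 -1"

```text
t: 1.5
eef_pos: [0.3721, -0.352, 0.302]
tool_rot: [0.0, 0.985, 0.171, 0.0]
contact_force: [0.6, -0.4, 0.0]
gripper_width: 1.004
grasp_force: 0.0
```

Emit:
drive_tool --pt "3.3 -3.1 0 0 -1" --pt "3.3 -3.1 0 0 -1" --pt "3.3 -3.1 0 0 -1" --pt "3.3 -3.1 0 0 -1" --pt "3.3 -3.1 0 0 -1" --pt "3.3 -3.1 0 0 -1" --pt "0 0 0 0 -1" --pt "0 0 0 0 -1"

```text
t: 2.3
eef_pos: [0.4958, -0.111, 0.3013]
tool_rot: [0.0, 0.985, 0.172, 0.0]
contact_force: [-0.5, -1.0, 0.2]
gripper_width: 1.0
grasp_force: 0.0
```

```bash
python3 - <<'E'
from h import *
c=cam("wrist"); print(c[0]); save("wrist","w1.png"); print(readout.get_obs()["contact_force"])
for t,z in(("blank",.037),("stop",.054),("board",.018)):
    for d in imaging.cut_out(t,"wrist")[:3]:
        r=cv2.minAreaRect(np.argwhere(d["mask"])[:,::-1].astype(np.float32))
        print(t,round(d["conf"],2),np.round(d["centre"]),d["mask"].sum(),np.round(ray("wrist",d["centre"],z,c)[0],3),np.round(ray("wrist",cv2.boxPoints(r),z,c)[:,:2],3).tolist())
E
```

```text
{'vfov': 58.761198956691345, 'cx': 283.4439855514261, 'cy': 209.18606409627873, 'xyz': array([ 0.57118923, -0.08498712,  0.44401983]), 'orientation': array([ 0.1283776 ,  0.80813287, -0.56765242, -0.09061565])}
[ 0.67971242 -0.3798506   0.25779492]
blank 0.73 [296. 122.] 2122 [ 0.543 -0.109  0.037] [[0.547, -0.047], [0.566, -0.052], [0.541, -0.173], [0.521, -0.17]]
blank 0.71 [289. 301.] 1248 [ 0.336 -0.177  0.037] [[0.381, -0.139], [0.391, -0.155], [0.28, -0.219], [0.269, -0.202]]
blank 0.58 [513. 257.] 2640 [ 0.482 -0.409  0.037] [[0.471, -0.346], [0.518, -0.45], [0.487, -0.473], [0.439, -0.366]]
stop 0.96 [96. 19.] 1521 [0.569 0.102 0.054] [[0.549, 0.127], [0.582, 0.126], [0.59, 0.084], [0.558, 0.083]]
stop 0.22 [ 7. 78.] 655 [0.487 0.175 0.054] [[0.507, 0.184], [0.511, 0.172], [0.465, 0.166], [0.46, 0.179]]
board 0.72 [233.  98.] 66657 [ 0.542 -0.037  0.018] [[0.413, 0.199], [0.618, 0.172], [0.66, -0.246], [0.442, -0.288]]
board 0.2 [ 7. 77.] 685 [0.48  0.199 0.018] [[0.501, 0.209], [0.506, 0.195], [0.455, 0.189], [0.45, 0.203]]
```

View pics/w1.png

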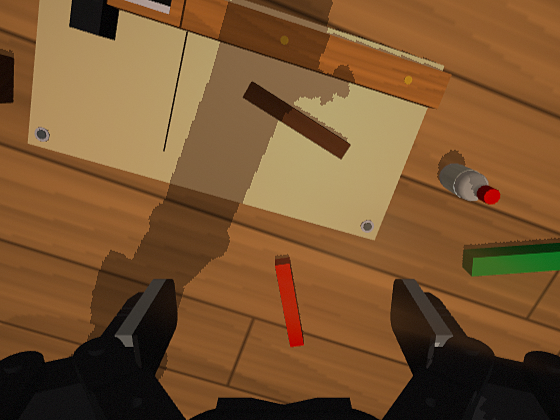

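The blank runs from (250,88) to (345,152), the fence foot from about (187,29) to (427,106), the base's near corners are at (28,145) and (376,240), and the stop block is around (96,19).

```bash
python3 - <<'E'
from h import *
c=cam("wrist")
P=ray("wrist",[(28,145),(376,240),(427,107),(187,29)],.018,c)[:,:2]
print(P.round(4)); d=P[0]-P[1]; print("len",np.linalg.norm(d),"ang from +y deg",np.degrees(np.arctan2(-d[0],d[1])))
d2=P[3]-P[2]; print("fence ang",np.degrees(np.arctan2(-d2[0],d2[1])),"depth",np.linalg.norm(P[2]-P[1]))
# refine blank top corners
print(ray("wrist",[(252,82),(350,145),(343,159),(243,97)],.037,c)[:,:2].round(4))
u=d/np.linalg.norm(d); n=np.array([u[1],-u[0]])
print("u",u,"n",n,"fence dist",(P[2:]-P[1])@n)
# block front-bottom corner near blank side, at (118,40)?
print(proj("wrist",np.c_[(P[1]+.165*n+np.array([[.2],[.3],[.33],[.35]])*u),np.full(4,.018)],c).round())
E
```

```text
[[ 0.4146  0.1654]
 [ 0.4397 -0.2553]
 [ 0.6038 -0.2438]
 [ 0.5912  0.0258]]
len 0.42140667274610494 ang from +y deg 3.418589857075414
fence ang 2.6792583378764383 depth 0.1645445719884811
[[ 0.5645 -0.0554]
 [ 0.5384 -0.1758]
 [ 0.5217 -0.1745]
 [ 0.5472 -0.0511]]
u [-0.05963025  0.99822053] n [0.99822053 0.05963025] fence dist [0.16453606 0.16801867]
[[253.  53.]
 [159.  24.]
 [130.  15.]
 [111.   9.]]
```

```bash
python3 - <<'E'
import cv2
a=cv2.imread("pics/w1.png")[0:170,20:460]; b=cv2.imread("pics/side.png")[170:290,190:390]
cv2.imwrite("pics/w1c.png",cv2.resize(a,None,fx=1.8,fy=1.8,interpolation=2)); cv2.imwrite("pics/sc.png",cv2.resize(b,None,fx=4,fy=4,interpolation=2))
E
```

```text
(no output)
```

View pics/w1c.png

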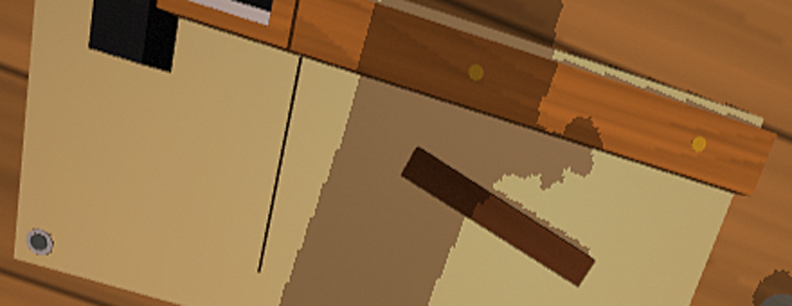

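View pics/sc.png

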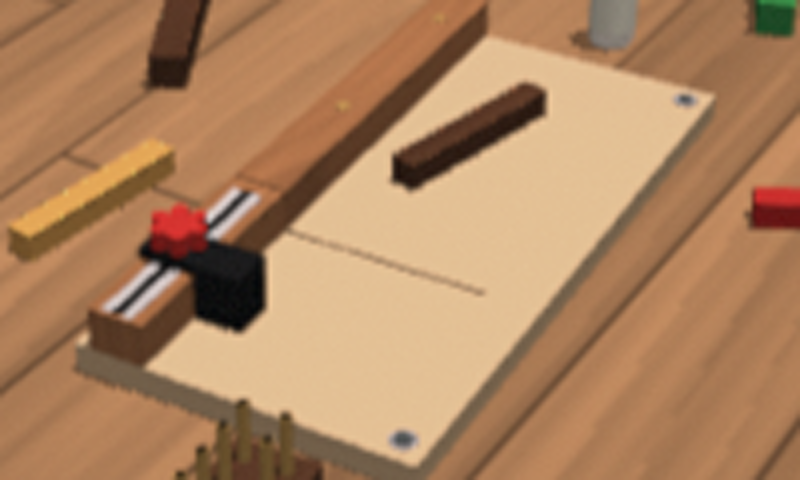

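```bash
python3 - <<'E'
from h import *
c=cam("wrist")
q=lambda L:ray("wrist",np.array(L)/1.8+[20,0],.018,c)[:,:2]
F=q([(747,195),(360,73),(301,56),(178,20)]); print(F.round(4))
a=np.polyfit(F[:,1],F[:,0],1); print("fence x=",a, "deg",np.degrees(np.arctan(a[0])))
S=q([(171,72),(178,20)]);print("stop",S.round(4))
th=np.arctan(-a[0]); u=np.array([-np.sin(th),np.cos(th)]); n=np.array([u[1],-u[0]])
O=np.array([np.polyval(a,.07),.07]); O=O+u*((S-O)@u).mean(); print("O",O,"u",u,"n",n)
B=ray("wrist",[(252,82),(350,145),(343,159),(243,97)],.037,c)[:,:2]
print("blank in stop frame",np.c_[(B-O)@n,(B-O)@u].round(4),(B.mean(0)-O)@n,(B.mean(0)-O)@u)
o=readout.get_obs(); print(o["eef_pos"],rot(o["tool_rot"]).round(3))
E
```

```text
[[ 0.6055 -0.2528]
 [ 0.5921 -0.0096]
 [ 0.5894  0.0251]
 [ 0.5841  0.0958]]
fence x= [-0.06008234  0.59061979] deg -3.4383314276879875
stop [[0.5559 0.0941]
 [0.5841 0.0958]]
O [0.58485906 0.09588059] u [-0.05997419  0.99819993] n [0.99819993 0.05997419]
blank in stop frame [[-0.0294 -0.1498]
 [-0.0627 -0.2684]
 [-0.0793 -0.2661]
 [-0.0464 -0.1445]] -0.054430344420249646 -0.2071807575333316
[ 0.49492444 -0.11359344  0.30125732] [[ 0.943  0.334 -0.   ]
 [ 0.334 -0.943 -0.001]
 [-0.     0.    -1.   ]]
```

Emit:
drive_tool --pt "0 0 0 8 -1" --pt "0 0 0 8 -1" --pt "-1.25 0.3 4 0 -1" --pt "0 0 4.5 0 -1" --pt "0 0 4.5 0 -1" --pt "0 0 4.5 0 -1" --pt "0 0 4 0 -1" --pt "0 0 0 0 -1"

```text
t: 3.3
eef_pos: [0.4789, -0.1164, 0.082]
tool_rot: [-0.001, 1.0, 0.031, -0.005]
contact_force: [0.2, 0.1, 0.1]
gripper_width: 0.999
grasp_force: 0.0
```

Emit:
drive_tool --pt "0 0 2.5 0 -1" --pt "0 0 2 0 -1" --pt "0 0 1.5 0 -1" --pt "0 0 0.8 0 -1" --pt "0 0 0 0 -1"

```text
t: 3.8
eef_pos: [0.4836, -0.1164, 0.019]
tool_rot: [0.0, 1.0, 0.031, 0.0]
contact_force: [-0.2, -0.2, 0.1]
gripper_width: 0.998
grasp_force: 0.0
```

```bash
cat >> h.py <<'E'
O=np.array([.5849,.0959]);u=np.array([-.06,.9982]);n=np.array([.9982,.06])
def st():
    o=readout.get_obs(); p=o["eef_pos"]; A=rot(o["tool_rot"]); e=p[:2]-O
    print("t",o["t"],"tcp n,u,z",(e@n).round(4),(e@u).round(4),p[2].round(4),"yaw",np.degrees(np.arctan2(A[1,0],A[0,0])).round(2),"F",o["contact_force"].round(1))
E
python3 - <<'E'
from h import *
st(); save("wrist","w2.png"); st()
E
```

```text
t 3.8 tcp n,u,z -0.1139 -0.2058 0.019 yaw 3.59 F [-0.2 -0.2  0.1]
t 3.85 tcp n,u,z -0.1135 -0.2058 0.0194 yaw 3.6 F [ 0.6 -0.2  0.9]
```

View pics/w2.png

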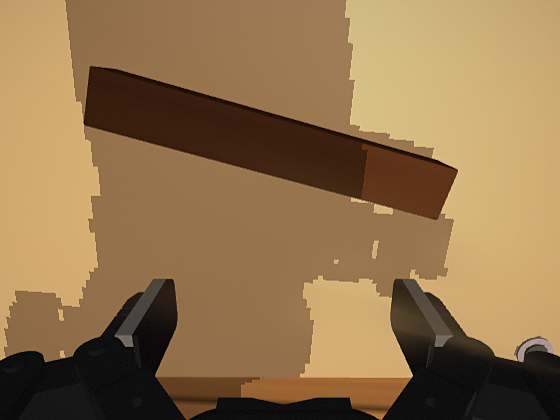

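The blank lies ahead of both open fingers, from (90,70) to (445,215), and the fingers stand symmetric to it. I'll lower and push it to the fence.

Emit:
drive_tool --pt "0 0 0.8 0 -1" --pt "1 0 0 0 -1" --pt "0.8 0 0 0 -1" --pt "0.8 0 0 0 -1" --pt "0.8 0 0 0 -1" --pt "0.8 0 0 0 -1" --pt "0.8 0 0 0 -1" --pt "0.8 0 0 0 -1"

```text
t: 4.65
eef_pos: [0.5418, -0.112, 0.0103]
tool_rot: [-0.0, 0.999, 0.032, -0.0]
contact_force: [0.4, -0.7, 0.3]
gripper_width: 0.999
grasp_force: 0.1
```

Emit:
drive_tool --pt "0.8 0 0 0 -1" --pt "0.6 0 0 0 -1" --pt "0.4 0 0 0 -1" --pt "0 0 0 0 -1"

```text
t: 5.05
eef_pos: [0.5597, -0.1108, 0.0103]
tool_rot: [-0.0, 0.999, 0.032, 0.0]
contact_force: [-0.1, 0.1, -0.1]
gripper_width: 0.999
grasp_force: 0.0
```

```bash
python3 - <<'E'
from h import *
st(); save("wrist","w3.png"); st(); c=cam("wrist")
for d in imaging.cut_out("blank","wrist")[:2]:
    r=cv2.minAreaRect(np.argwhere(d["mask"])[:,::-1].astype(np.float32)); B=ray("wrist",cv2.boxPoints(r),.037,c)[:,:2]-O
    print(d["conf"],d["mask"].sum(),np.c_[B@n,B@u].round(4).tolist())
E
```

```text
t 5.05 tcp n,u,z -0.0376 -0.2048 0.0103 yaw 3.65 F [-0.1  0.1 -0.1]
t 5.1 tcp n,u,z -0.0382 -0.2049 0.0102 yaw 3.64 F [-0.2 -0.  -0.7]
0.67 21660 [[-0.0035, -0.1398], [-0.003, -0.2621], [-0.0256, -0.2654], [-0.0262, -0.1362]]
```

View pics/w3.png

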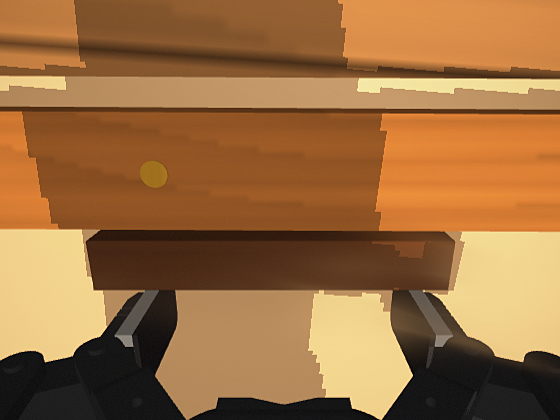

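The blank is now square to the fence, in row 232–290, with a few mm still to go. I'll push on gently until I feel force.

Emit:
drive_tool --pt "0.3 0 0 0 -1" --pt "0.3 0 0 0 -1" --pt "0.2 0 0 0 -1" --pt "0 0 0 0 -1"

```text
t: 5.55
eef_pos: [0.5672, -0.1104, 0.0103]
tool_rot: [-0.0, 0.999, 0.032, -0.0]
contact_force: [0.3, -0.1, -1.1]
gripper_width: 0.996
grasp_force: 0.0
```

```bash
python3 - <<'E'
from h import *
st()
E
```

```text
t 5.55 tcp n,u,z -0.0301 -0.2048 0.0103 yaw 3.64 F [ 0.3 -0.1 -1.1]
```

Emit:
drive_tool --pt "0.1 0 0 0 -1" --pt "0.1 0 0 0 -1" --pt "0 0 0 0 -1"

```text
t: 5.85
eef_pos: [0.5673, -0.1106, 0.0099]
tool_rot: [0.0, 1.0, 0.031, -0.002]
contact_force: [-5.5, -1.0, 2.8]
gripper_width: 1.002
grasp_force: 2.5
```

Emit:
drive_tool --pt "0.1 0 0 0 -1" --pt "0.1 0 0 0 -1" --pt "0 0 0 0 -1"

```text
t: 6.15
eef_pos: [0.5674, -0.1108, 0.0095]
tool_rot: [0.0, 1.0, 0.031, -0.004]
contact_force: [-9.2, 0.1, 5.3]
gripper_width: 1.0
grasp_force: 4.5
```

Emit:
drive_tool --pt "-1 0 0 0 -1" --pt "-2 0 0 0 -1" --pt "-1 0 -2 0 -1" --pt "0 0 -4 0 1" --pt "0 3 -3 0 1" --pt "0 3 0 0 1" --pt "0 2.5 0 0 1" --pt "0 0 0 0 1"

```text
t: 6.95
eef_pos: [0.5365, -0.2025, 0.1009]
tool_rot: [0.002, 1.0, 0.029, 0.001]
contact_force: [-0.8, -0.8, -1.0]
gripper_width: 0.141
grasp_force: 0.0
```

```bash
python3 - <<'E'
from h import *
save("wrist","w4.png"); st(); c=cam("wrist"); print(readout.get_obs()["gripper_width"])
for d in imaging.cut_out("blank","wrist")[:2]:
    r=cv2.minAreaRect(np.argwhere(d["mask"])[:,::-1].astype(np.float32)); B=ray("wrist",cv2.boxPoints(r),.037,c)[:,:2]-O
    print(d["conf"],d["mask"].sum(),np.c_[B@n,B@u].round(4).tolist())
E
```

```text
t 7.0 tcp n,u,z -0.066 -0.2922 0.1006 yaw 3.45 F [ 0.1  1.2 -0.8]
0.05346170785896815
0.69 7750 [[-0.0006, -0.1407], [-0.0005, -0.2633], [-0.0188, -0.2625], [-0.0189, -0.1364]]
0.56 2904 [[-0.1258, -0.4309], [-0.111, -0.4667], [-0.1506, -0.4873], [-0.167, -0.4501]]
```

View pics/w4.png

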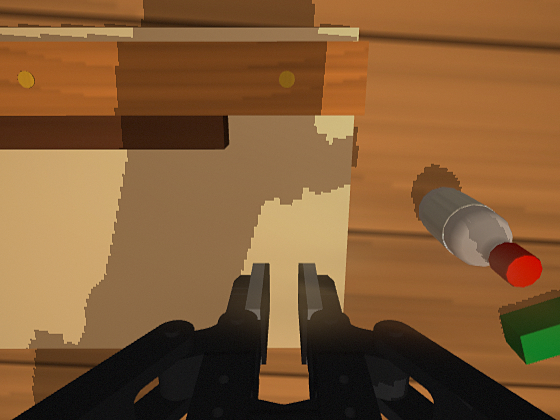

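The blank is flush on the fence, with its tail end at (227,130), which is u ≈ -0.263. The shut fingers go in behind it.

Emit:
drive_tool --pt "2.6 0 0 0 1" --pt "2.55 0 0 0 1" --pt "0 0 2.5 0 1" --pt "0 0 2.5 0 1" --pt "0 0 1.7 0 1" --pt "0 0 0.9 0 1" --pt "0 0 0 0 1" --pt "0 0 0 0 1"

```text
t: 7.85
eef_pos: [0.5884, -0.1941, 0.025]
tool_rot: [0.0, 0.999, 0.032, 0.0]
contact_force: [0.4, -0.1, 0.4]
gripper_width: 0.001
grasp_force: 0.0
```

```bash
python3 - <<'E'
from h import *
st(); save("wrist","w5.png")
E
```

```text
t 7.85 tcp n,u,z -0.0139 -0.2897 0.025 yaw 3.66 F [ 0.4 -0.1  0.4]
```

View pics/w5.png

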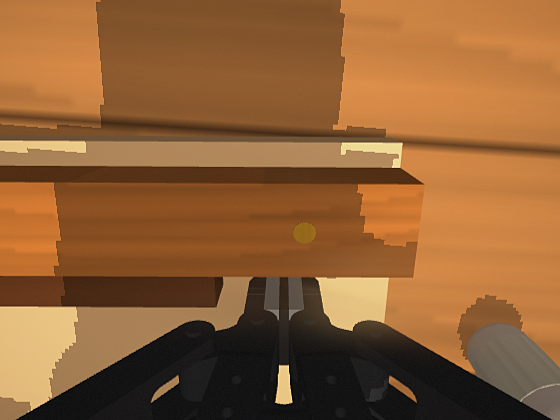

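Emit:
drive_tool --pt "0 -0.8 0 0 1" --pt "0.01 -0.5 0 0 1" --pt "0.01 -0.5 0 0 1" --pt "0.01 -0.5 0 0 1" --pt "0.01 -0.5 0 0 1" --pt "0.01 -0.5 0 0 1" --pt "0.01 -0.5 0 0 1" --pt "0 -0.5 0 0 1"

```text
t: 8.7
eef_pos: [0.5857, -0.151, 0.0243]
tool_rot: [0.0, 0.999, 0.032, -0.0]
contact_force: [-0.3, 0.2, 0.0]
gripper_width: 0.001
grasp_force: 0.1
```

```bash
python3 - <<'E'
from h import *
st(); save("wrist","w6.png"); st(); c=cam("wrist")
for d in imaging.cut_out("blank","wrist")[:2]:
    r=cv2.minAreaRect(np.argwhere(d["mask"])[:,::-1].astype(np.float32)); B=ray("wrist",cv2.boxPoints(r),.037,c)[:,:2]-O
    print(d["conf"],d["mask"].sum(),np.c_[B@n,B@u].round(4).tolist())
E
```

```text
t 8.7 tcp n,u,z -0.014 -0.2465 0.0243 yaw 3.64 F [-0.3  0.2  0. ]
t 8.75 tcp n,u,z -0.0139 -0.2452 0.0243 yaw 3.71 F [-0.4  0.9 -0.3]
0.75 7941 [[-0.019, -0.1321], [-0.0038, -0.1357], [-0.0041, -0.2334], [-0.0193, -0.2329]]
```

View pics/w6.png

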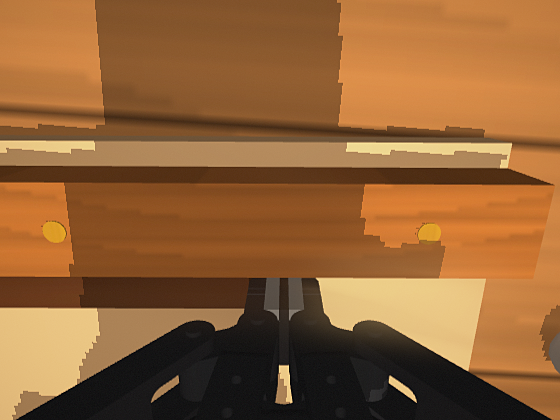

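The fingers push the tail at (247,290), and the blank still runs along the fence edge. I'll continue.

Emit:
drive_tool --pt "0.01 -0.5 0 0 1" --pt "0.01 -0.5 0 0 1" --pt "0.01 -0.5 0 0 1" --pt "0.01 -0.5 0 0 1" --pt "0.01 -0.5 0 0 1" --pt "0.01 -0.5 0 0 1" --pt "0 -0.5 0 0 1" --pt "0 -0.4 0 0 1"

```text
t: 9.6
eef_pos: [0.5839, -0.1118, 0.0243]
tool_rot: [-0.0, 0.999, 0.032, 0.0]
contact_force: [-0.6, -0.2, -0.0]
gripper_width: 0.003
grasp_force: 0.1
```

```bash
cat > chk.py <<'E'
from h import *
for k in("wrist","side"):
    imaging.read_camera(k); st(); c=cam(k)
    for d in imaging.cut_out("blank",k)[:5]:
        r=cv2.minAreaRect(np.argwhere(d["mask"])[:,::-1].astype(np.float32)); B=ray(k,cv2.boxPoints(r),.037,c)[:,:2]-O
        m=B.mean(0)
        if -.05<m@n<.03: print(k,round(d["conf"],2),d["mask"].sum(),np.c_[B@n,B@u].round(4).tolist())
E
python3 chk.py
```

```text
t 9.65 tcp n,u,z -0.0134 -0.2064 0.0243 yaw 3.7 F [-1.2  1.7  0.1]
wrist 0.59 7647 [[-0.0186, -0.0932], [-0.004, -0.0967], [-0.004, -0.1938], [-0.0186, -0.1934]]
t 9.75 tcp n,u,z -0.0134 -0.2075 0.0243 yaw 3.67 F [-0.4 -0.4 -0.2]
side 0.89 390 [[-0.0011, -0.055], [0.0018, -0.1983], [-0.0313, -0.1755], [-0.0316, -0.0371]]
```

Emit:
drive_tool --pt "0.01 -0.5 0 0 1" --pt "0 -0.5 0 0 1" --pt "0.01 -0.5 0 0 1" --pt "0 -0.5 0 0 1" --pt "0.01 -0.5 0 0 1" --pt "0 -0.5 0 0 1" --pt "0.01 -0.5 0 0 1" --pt "0 -0.5 0 0 1"

```text
t: 10.6
eef_pos: [0.5817, -0.072, 0.0243]
tool_rot: [0.0, 0.999, 0.032, 0.0]
contact_force: [-0.3, -0.0, 0.0]
gripper_width: 0.002
grasp_force: 0.1
```

Emit:
drive_tool --pt "0 -0.5 0 0 1" --pt "0.01 -0.5 0 0 1" --pt "0 -0.5 0 0 1" --pt "0 -0.4 0 0 1" --pt "0 -0.3 0 0 1" --pt "0 -0.2 0 0 1" --pt "0 0 0 0 1"

```text
t: 11.3
eef_pos: [0.5804, -0.0481, 0.0243]
tool_rot: [-0.0, 0.999, 0.032, 0.0]
contact_force: [0.3, 0.1, -0.5]
gripper_width: 0.001
grasp_force: 0.0
```

```bash
python3 chk.py
```

```text
t 11.35 tcp n,u,z -0.0132 -0.1438 0.0243 yaw 3.65 F [-0.4 -0.5 -0.4]
wrist 0.88 7511 [[-0.0178, -0.0307], [-0.0031, -0.0343], [-0.0039, -0.1308], [-0.0187, -0.1303]]
t 11.45 tcp n,u,z -0.0132 -0.1441 0.0243 yaw 3.63 F [ 0.4 -0.8 -0.1]
side 0.69 368 [[-0.0014, -0.017], [-0.0019, -0.1357], [-0.0355, -0.1129], [-0.0328, 0.0016]]
```

About 6 mm to go. I'll creep until I feel contact.

Emit:
drive_tool --pt "0 -0.2 0 0 1" --pt "0 -0.2 0 0 1" --pt "0 -0.1 0 0 1" --pt "0 -0.1 0 0 1" --pt "0 0 0 0 1"

```text
t: 12.0
eef_pos: [0.58, -0.0422, 0.0243]
tool_rot: [-0.0, 0.999, 0.032, 0.0]
contact_force: [-0.8, -0.2, 0.4]
gripper_width: 0.001
grasp_force: 0.0
```

Emit:
drive_tool --pt "0 -0.1 0 0 1" --pt "0 -0.1 0 0 1" --pt "0 0 0 0 1"

```text
t: 12.3
eef_pos: [0.5798, -0.0403, 0.0243]
tool_rot: [-0.0, 0.999, 0.032, 0.0]
contact_force: [-0.9, -0.3, 0.3]
gripper_width: 0.0
grasp_force: 0.0
```

Emit:
drive_tool --pt "0 -0.1 0 0 1" --pt "0 -0.1 0 0 1" --pt "0 0 0 0 1"

```text
t: 12.6
eef_pos: [0.5796, -0.039, 0.0243]
tool_rot: [0.0, 1.0, 0.032, -0.0]
contact_force: [0.2, -1.7, 1.2]
gripper_width: 0.002
grasp_force: 0.9
```

Emit:
drive_tool --pt "0 -0.1 0 0 1" --pt "0 -0.1 0 0 1" --pt "0 0 0 0 1"

```text
t: 12.9
eef_pos: [0.5795, -0.0388, 0.0243]
tool_rot: [0.001, 1.0, 0.031, -0.0]
contact_force: [-0.2, -7.0, 0.1]
gripper_width: 0.002
grasp_force: 3.2
```

Force has risen against the stop, so the blank is butted. I'll withdraw and look.

Emit:
drive_tool --pt "0 0.5 0 0 1" --pt "0 1.5 0 0 1" --pt "-1 1 -2 0 1" --pt "-3 0 -4 0 1" --pt "-3 0 -4 0 1" --pt "-1 -4 -3 0 1" --pt "0 0 0 0 1" --pt "0 0 0 0 1"

```text
t: 13.7
eef_pos: [0.4999, -0.0321, 0.1547]
tool_rot: [0.0, 0.999, 0.033, 0.001]
contact_force: [-0.5, -0.8, 0.2]
gripper_width: 0.001
grasp_force: 0.0
```

```bash
python3 chk.py; python3 - <<'E'
from h import *
im=save("wrist","w7.png"); c=cam("wrist")
# outline of the seated blank's top, in the picture
P=[O+a*n+b*u for a,b in((0,0),(0,-.125),(-.019,-.125),(-.019,0))]
q=proj("wrist",np.c_[P,[.037]*4],c); print(q.round())
cv2.polylines(im,[np.round(q).astype(int)],1,(0,255,255),1)
x0=int(np.clip(q[:,0].min()-60,0,300)); y0=int(np.clip(q[:,1].min()-60,0,250))
cv2.imwrite("pics/w7c.png",cv2.resize(im[y0:y0+160,x0:x0+260,::-1],None,fx=3,fy=3))
E
```

```text
t 13.75 tcp n,u,z -0.093 -0.1235 0.1537 yaw 3.65 F [-0.5  0.6  0.5]
wrist 0.57 5675 [[-0.0195, 0.0044], [0.0003, 0.0011], [0.0001, -0.1224], [-0.0198, -0.1223]]
t 13.85 tcp n,u,z -0.0935 -0.1239 0.1527 yaw 3.57 F [-0.   0.2 -0.2]
side 0.65 393 [[0.0051, -0.0229], [-0.0015, -0.1325], [-0.04, -0.1036], [-0.0313, 0.0013]]
[[ 91.  65.]
 [285.  65.]
 [285.  96.]
 [ 96.  95.]]
```

View pics/w7c.png

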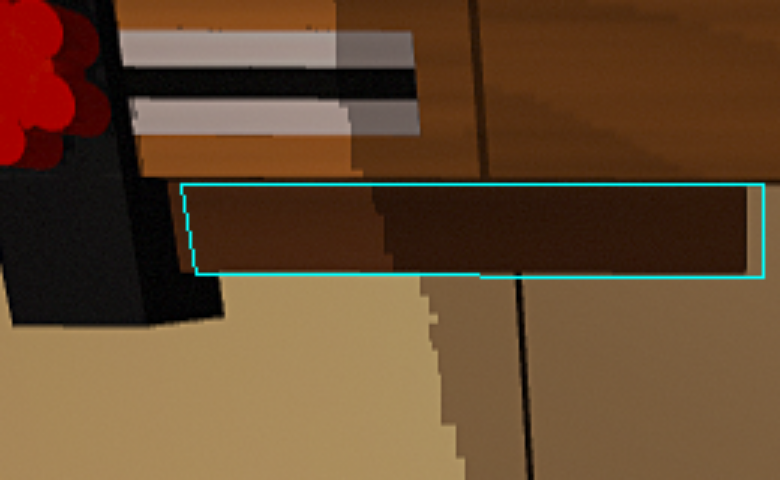

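The blank sits flush on the fence line (row 180). Its end meets the stop face at (175–182, 180–272), which agrees with the contact force. My overlay was about 3 mm short along the fence. The hand is clear, so I'm handing in.

```bash
python3 -c "
from h import *
print(hand_in())"
```

```text
the job is handed in; nothing more can be done
None
```

I pushed the dark blank square to the fence, slid it along until its end butted the length stop, took the hand away and handed the job in; no verdict came back, but the last picture and the contact force show it tight in the corner.

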